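# Zero the bench balance through its key well

## Robot

A 6-joint arm with a two-finger parallel gripper is mounted at the origin on a cart in front of the work surface, level with it; the furniture and walls round the work are solid. World frame = base frame: x ahead of the robot, y to its left, z up, the work surface at z = 0. Lengths are in mm, angles in rad, forces in N, time in s.
With the tool pointing down it reaches from about 275 to 1000 mm from the base axis. Payload 8.4 kg.
Tool frame: the origin (TCP) lies between the finger pads; the fingertips stand 22 mm ahead of it and the grasp point (between the pads) lies 3 mm ahead of it; z points along the fingers, y is the line along which they close (so a half turn about z gives the same grasp; the last joint's range is limited). The gripper opens to 85 mm and grips with 20 to 120 N. Pads are 22 mm wide; open, the fingers measure 114 mm over their backs; the gripper's body (76 mm by 85 mm) begins 54 mm behind the grasp point. The pads swing forward as they close: fully open they stand 13 mm farther back than shut.
Start: joints at [-1.131, 0.353, 1.633, -0, 1.155, -0.002], TCP at [267.229, -564.993, 253.281] pointing down, gripper open.
Joint ranges: [-2.63, 2.63], [-0.92, 2.1], [0.06, 2.66], [-1.3, 4.44], [0, 2.69], [-3.02, 3.02]. Speed limits (rad/s): [2.22, 2.22, 2.79, 3.14, 3.14, 3.14].

## Interface

Orientations are given as [roll, pitch, yaw] about the fixed x, y, z axes, in that order (R = Rz(yaw) Ry(pitch) Rx(roll)).
In Python, from rig import r, grab_frame gives the robot as it stands.
- The arm moves only by the shell command python3 -m inch 'ROWS' [FORCE]. ROWS is JSON, a list of rows, each a list of 7 numbers: the turn, a rotation vector about the tool's x, y, z as a fraction of full scale, then the shift along the tool's x, y, z as a fraction of full scale, then the closure, from 0 (fully open) to 1 (shut). In form: [[rx, ry, rz, dx, dy, dz, fingers], ...]. A call has 1 to 8 rows; each row shifts and turns the commanded pose from where the row before left it, along the tool's axes as they then stand; what a row does not reach is not made up. Full scale, the value 1, is 2.5 cm for a shift and pi rad for a turn. A row lasts 1/12 s, in which the tool goes at most 41.7 mm and 7.16 degrees, less where a joint would pass 70% of its speed; a pose out of reach is approached as far as the arm can. A call with a number of a shift or a turn outside -1 to 1 is refused whole. A call with a gripper value outside its range is refused whole. The fingers move at their own pace and stop on an object; FORCE is the grip in N (left out, the last holds). Time passes only in rows, so rows that do not move let the fingers close. It gives the time, the measured TCP pose, the force, the opening and the grip force at its end, in the units of the state.
- r.sense(): the state, without advancing time (a new reading comes with each control period).
- grab_frame(name): name is "scene" or "top" or "wrist"; returns a dict with "pixels" (384x512x3 uint8, red, green, blue), "z_map" (384x512 float32, mm along the optical axis (not along the pixel's ray), 0 where there is no reading), "vertical_fov" (degrees; the focal length in pixels is half the picture's height over the tangent of half this angle, whatever the lens; pixels are square), "cx", "cy" (the principal point, pixels), "dist" ([k1, k2, p1, p2, k3] as OpenCV has them; the pictures are not rectified), "cam_to_world" (4x4, takes a point from camera to world coordinates). Camera axes: x right, y down, z forward; pixel columns grow to the right and rows downward; lengths in mm; the calibration is good to about 2 mm. A picture is of the moment at which its call begins.
- r.sign_off(): hands the job in; it is judged then, once.
The state is a dict: "clock": time; "qpos": joint angles; "qvel": joint speeds; "joint_efforts": joint torques, N m; "eef_pos": TCP position; "tcp_rot": TCP orientation; "contact_force": force on the tool from outside, world axes, zero at the start; "wrist_torque": the same for the moment, N m; "opening": opening from 0.0 (shut) to 1.0 (fully open); "grasp_force": force on a finger pad.
Only numpy, scipy, OpenCV 4.12 (cv2) and the standard library are available. Lean on these libraries where they do the work, as an engineer would, in place of code of your own. Each camera call takes 0.05 s, during which the arm holds its last target. There are 200 camera calls.

## Task

Zero the bench balance with its empty steel tray on the pan: with your fingertips first push the grey sliding key guard sideways until the well with the green key is completely bare, then reach down into that well and press the sunken green key all the way down, keep it down for about a second and let it go. Leave the guard pushed aside and come clear. Only push and press: do not press the red key, do not touch the tray or the pan, and pick up or shift nothing else on the bench.

Things in the scene. Friction and masses are not known exactly. Their poses are not given: they have to be found in the camera images.
- balance: White bench balance, fixed, about 246 x 240 mm, deck 60 mm above the worktop. Origin: centre of its underside; x points from its front (display) to its back (pan), y to its left seen from the robot. Two round wells in the deck, 65 mm in front of the origin, at y = +52 and -52 mm; which key is in which varies. Rails 5 mm wide, 7 mm high run along y, 47 mm before and behind the line of the wells.
- guard_top (a point): Centre of the top face of the grey sliding guard, 82 mm above the worktop; axes as the balance. A flat block 86 mm (x) by 100 mm (y) by 18 mm high, underside 4 mm above the deck, too wide to grip. It starts about midway, covering nearly half of each well, and slides only along balance y: pushed on its side face that lies over the green well it moves off that well and over the red one.
- guard (a joint): Slide of the guard along balance y in m: 0 midway between the wells, positive toward balance +y; end stops at +0.036 and -0.036. The green well is completely bare once the guard is 0.024 or more from 0, away from green. About 2 N of friction; it stays where it is left.
- green_mouth (a point): Centre of the mouth of the well with the green key and the green ring, at deck level (60 mm above the worktop). The well is round, 52 mm in diameter and 30 mm deep; the key is a flat round cap, 40 mm in diameter, its top 20 mm below the mouth, pressed straight down.
- red_mouth (a point): Centre of the mouth of the well with the red key and the red ring, otherwise like the green one. Its key is not to be pressed.
- green_key (a joint): Travel of the green key in m: 0 up, 0.006 fully down (stop). Springs back; 1.5 N to start, 4.5 N at the bottom.
- red_key (a joint): Travel of the red key in m, as for the green key.
- pan: Fixed steel weighing pan, 4 mm thick; origin: centre of its top face (112 mm along balance x, 172 mm along y), 70 mm above the worktop.
- tray: Loose empty steel tray, 94 x 136 x 20 mm, lying on the pan, its rim 90 mm above the worktop. Origin: centre of its underside.
- amber_bottle: Loose amber bottle with blue cap, 60 mm in diameter, 98 mm high; origin at the centre of its underside. Bystander.
- white_bottle: Loose white bottle with green cap, 48 mm in diameter, 93 mm high; origin at the centre of its underside. Bystander.
- foam_rack: Loose white foam rack with green-capped tubes, 60 x 48 x 75 mm; origin at the centre of its underside. Bystander.
- timer: Loose white countdown timer, 62 x 62 x 18 mm; origin at the centre of its underside. Bystander.
There are look-alikes about, which are no part of the job. Of the things that look like the tray, the largest one is meant.

How it is judged:
By the outcome, as a careful person would: the job done as asked, in the order asked, and still so for the second after the job is handed in, with the robot touching nothing.
It also fails if it takes over 40 s, if anything falls off the work surface, if the arm or the gripper's body presses on something with over 40 N, if the wrist force passes 120 N, or if a joint passes its speed limit or range.

## Working session

There is one attempt and no reset: what is moved stays moved. The work goes in short steps, Python scripts to look and compute and a shell command to move; the robot and the scene stay as the last step left them, time stands still between calls to the robot, and variables do not carry over. Pictures are saved under pics/ and viewed, at most 10 in all, crops included, and the job is handed in when it is done.

```bash
mkdir -p pics; ls
cat > h.py <<'E'
import numpy as np, cv2
from rig import r, grab_frame
def K(f):
    h=f["pixels"].shape[0]; fl=h/2/np.tan(np.radians(f["vertical_fov"])/2)
    return np.array([[fl,0,f["cx"]],[0,fl,f["cy"]],[0,0,1]])
def plane(f,uv,z):
    p=cv2.undistortPoints(np.float64(uv).reshape(-1,1,2),K(f),np.float64(f["dist"])).reshape(-1,2)
    T=np.array(f["cam_to_world"]); d=np.c_[p,np.ones(len(p))]@T[:3,:3].T; o=T[:3,3]
    return o+d*((z-o[2])/d[:,2])[:,None]
def save(f,n,crop=None,s=1):
    im=f["pixels"][:,:,::-1]
    if crop: a,b,c,d=crop; im=im[b:d,a:c]
    cv2.imwrite("pics/"+n,cv2.resize(im,None,fx=s,fy=s,interpolation=cv2.INTER_CUBIC))
E
python3 - <<'E'
from h import *
a=grab_frame("top");b=grab_frame("scene")
save(a,"top.png",s=1.5);save(b,"scene.png",s=1.5)
print(np.array(a["cam_to_world"]).round(2)); print(r.sense())
E
```

```text
pics
[[ 0.00000e+00 -9.90000e-01  1.30000e-01  3.88250e+02]
 [-1.00000e+00 -0.00000e+00  0.00000e+00 -2.84400e+01]
 [-0.00000e+00 -1.30000e-01 -9.90000e-01  1.31831e+03]
 [ 0.00000e+00  0.00000e+00  0.00000e+00  1.00000e+00]]
{'clock': 0.1, 'qpos': array([-1.13139924e+00,  3.53600446e-01,  1.63405735e+00,  5.09624010e-06,
        1.15518147e+00, -2.40803962e-03]), 'qvel': array([-0.00167742, -0.00051582, -0.00388388,  0.00201931, -0.00096454,
       -0.00063302]), 'joint_efforts': array([ 4.56345024e-04, -6.06354332e+01, -3.42818069e+01,  3.39837982e-06,
        3.92717309e-03,  2.07154750e-05]), 'eef_pos': array([ 267.06185341, -564.6336243 ,  252.62429795]), 'tcp_rot': array([-3.14034606e+00, -7.66168882e-06,  4.41803060e-01]), 'contact_force': array([-0.26357494,  0.29202097, -0.36125877]), 'wrist_torque': array([0.03824144, 0.01742099, 0.02385438]), 'grasp_force': 0.0, 'opening': 1.0015169469976772}
```

View pics/top.png

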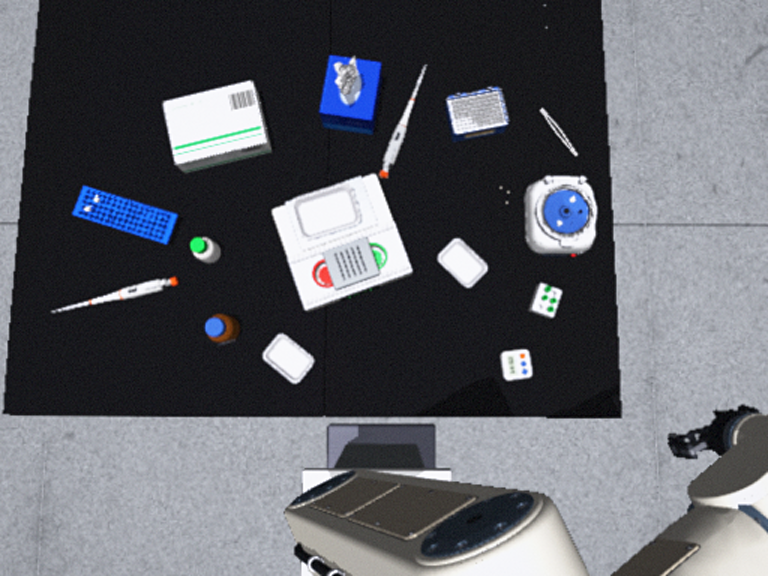

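View pics/scene.png

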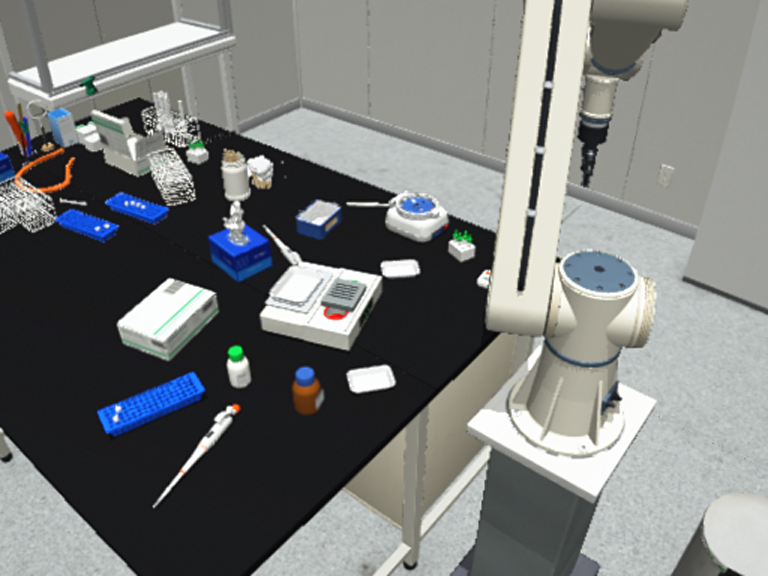

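Top view (viewed at 1.5x): the balance is at (342,242). The guard is at (352,263), with the green ring to its right at (380,255) and the red ring to its left at (322,272). Possible confusions:
- **Green key:** white bottle's green cap (203,245), green tube caps (546,298), green stripe on the carton (217,148).
- **Balance:** blue-lidded centrifuge (562,213).
- **Tray:** dishes at (462,262) and (288,358).

I choose the green ring on the balance, and will check it in a crop.

Run:
```python
from h import *
f=grab_frame("top"); c=(175,105,285,215); save(f,"crop.png",c,5)
im=f["pixels"]; hsv=cv2.cvtColor(im,cv2.COLOR_RGB2HSV)
def mask(lo,hi):
    m=cv2.inRange(hsv,lo,hi); z=np.zeros_like(m); z[105:215,175:285]=m[105:215,175:285]; return z
def big(m,n=1): return sorted(cv2.findContours(m,0,2)[0],key=cv2.contourArea)[::-1][:n]
for nm,m in(("g",mask((45,80,60),(80,255,255))),("r",mask((0,120,60),(8,255,255))|mask((172,120,60),(180,255,255)))):
    v,u=np.nonzero(m); P=plane(f,np.c_[u,v],60); print(nm,len(u),P.min(0).round(),P.max(0).round(),P.mean(0).round(1))
    np.save(nm+".npy",P)
# guard: grey, by depth height
T=np.array(f["cam_to_world"]); v,u=np.mgrid[105:215,175:285]; z=f["z_map"][105:215,175:285].ravel()
p=cv2.undistortPoints(np.float64(np.c_[u.ravel(),v.ravel()]).reshape(-1,1,2),K(f),np.float64(f["dist"])).reshape(-1,2)
W=(np.c_[p*z[:,None],z])@T[:3,:3].T+T[:3,3]
for lo,hi in((76,88),(50,95)):
    s=(W[:,2]>lo)&(W[:,2]<hi); m=np.zeros((384,512),np.uint8); m[105:215,175:285]=(s.reshape(110,110)*255)
    for k in big(m,2):
        q=plane(f,k.reshape(-1,2),82 if lo>70 else 60)[:,:2].astype(np.float32); print(lo,len(k),cv2.minAreaRect(q))
m=mask((0,0,90),(180,60,200)); 
for k in big(m,3):
    q=plane(f,k.reshape(-1,2),82)[:,:2].astype(np.float32); print("grey",cv2.minAreaRect(q))
```

```text
g 88 [514. -20.  60.] [629.  55.  60.] [600.5  -3.2  60. ]
r 137 [539. -23.  60.] [791. 135.  60.] [602.6  89.6  60. ]
76 78 ((582.2069091796875, 51.64702606201172), (86.33257293701172, 99.2708969116211), 20.355056762695312)
76 168 ((693.14208984375, 105.87289428710938), (94.31134796142578, 136.3341522216797), 18.330398559570312)
50 196 ((635.9640502929688, 75.29261779785156), (239.07305908203125, 239.83042907714844), 19.907609939575195)
grey ((585.1419067382812, 53.52288818359375), (58.109764099121094, 6.920447826385498), 18.877763748168945)
grey ((593.2732543945312, 31.258377075195312), (55.13337707519531, 6.937533378601074), 18.702470779418945)
grey ((588.971923828125, 42.31333923339844), (58.12239074707031, 6.915211200714111), 18.810253143310547)
```

View pics/crop.png

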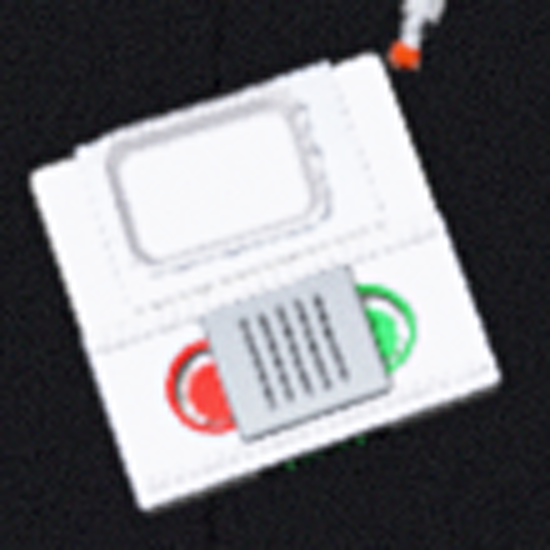

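The crop confirms it. The green key and ring are right of the guard (crop (390,325)) and the red ones are left of it (crop (205,385)). The guard measures 86 x 99 mm and is centred at (582,52), with the balance yaw about 0.34 rad. The green mouth should be near (600,3). I'll go to a point over the deck right of the guard with the fingers shut.

```bash
python3 -m inch '[[0,0,0.032,0.5,-0.39,0,1],[0,0,0,1,-0.78,0,1],[0,0,0,1,-0.78,0,1],[0,0,0,1,-0.78,0,1],[0,0,0,1,-0.78,0,1],[0,0,0,1,-0.78,0,1],[0,0,0,1,-0.78,0,1],[0,0,0,1,-0.78,0,1]]' 20
python3 -m inch '[[0,0,0,1,-0.78,0,1],[0,0,0,1,-0.78,0,1],[0,0,0,1,-0.78,0,1],[0,0,0,1,-0.78,0,1],[0,0,0,1,-0.78,0,1],[0,0,0,1,-0.78,0,1],[0,0,0,1,-0.78,0,1],[0,0,0,1,-0.78,0,1]]'
python3 -m inch '[[0,0,0,1,-0.78,0,1],[0,0,0,1,-0.78,0,1],[0,0,0,1,-0.78,0,1],[0,0,0,0.5,-0.5,0,1],[0,0,0,0,0,0,1],[0,0,0,0,0,0,1]]'
```

```text
clock: 0.82
eef_pos: [394.0, -362.2, 253.1]
tcp_rot: [-3.141, 0.0, 0.341]
contact_force: [-0.0, -0.2, -0.6]
opening: 0.002
grasp_force: 0.0
clock: 1.48
eef_pos: [530.3, -148.2, 253.2]
tcp_rot: [-3.141, 0.0, 0.341]
contact_force: [-0.4, -1.0, 0.4]
opening: -0.002
grasp_force: 0.0
clock: 1.98
eef_pos: [588.5, -52.8, 252.9]
tcp_rot: [-3.141, 0.001, 0.343]
contact_force: [-0.5, -0.4, -0.2]
opening: 0.001
grasp_force: 0.0
```

```bash
python3 -m inch '[[0,0,0,0.6,-0.4,0.5,1],[0,0,0,0.56,-0.4,1,1],[0,0,0,0,0,1,1],[0,0,0,0,0,1,1],[0,0,0,0,0,0.8,1],[0,0,0,0,0,0,1],[0,0,0,0,0,0,1]]'
python3 - <<'E'
from h import *
f=grab_frame("wrist");save(f,"w1.png",s=1.3)
E
```

```text
clock: 2.57
eef_pos: [608.0, -26.0, 145.1]
tcp_rot: [-3.141, 0.003, 0.34]
contact_force: [1.0, -0.6, 0.8]
opening: -0.002
grasp_force: 0.0
```

View pics/w1.png

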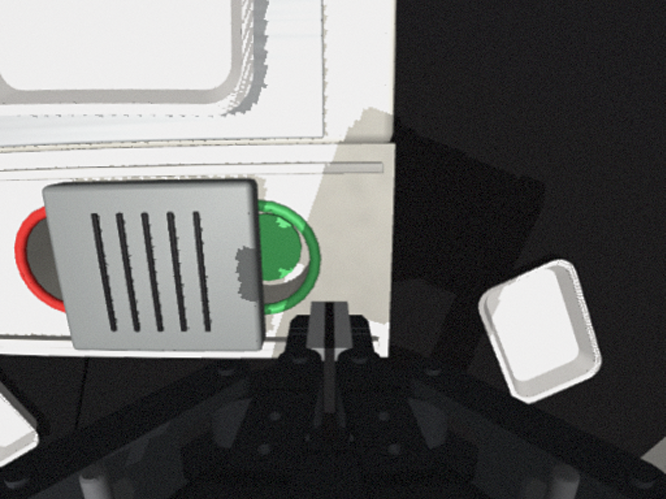

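The wrist view shows the closed fingertips over the bare deck right of the green well (well about (285,255), guard's right side about x=262), aligned with the balance. I'll go down to guard height and push left.

```bash
python3 -m inch '[[0,0,0,0,0,1,1],[0,0,0,0,0,0.6,1],[0,0,0,0,0,0.4,1],[0,0,0,0,0,0,1],[0,0,0,0,0,0,1]]'
python3 -m inch '[[0,0,0,0,-0.4,0,1],[0,0,0,0,-0.2,0,1],[0,0,0,0,-0.2,0,1],[0,0,0,0,-0.2,0,1],[0,0,0,0,0,0,1]]'
python3 -m inch '[[0,0,0,0,-0.2,0,1],[0,0,0,0,-0.2,0,1],[0,0,0,0,-0.2,0,1],[0,0,0,0,-0.2,0,1],[0,0,0,0,0,0,1],[0,0,0,0,0,0,1]]'
python3 - <<'E'
from h import *
f=grab_frame("wrist");save(f,"w2.png",s=1.3)
E
```

```text
clock: 3.03
eef_pos: [609.6, -25.2, 96.7]
tcp_rot: [3.141, -0.001, 0.341]
contact_force: [0.4, -0.4, -0.9]
opening: 0.001
grasp_force: 0.0
clock: 3.45
eef_pos: [600.8, -0.4, 96.3]
tcp_rot: [3.141, -0.001, 0.342]
contact_force: [-0.1, -0.6, -0.4]
opening: 0.002
grasp_force: 0.0
clock: 3.95
eef_pos: [593.8, 17.9, 95.6]
tcp_rot: [-3.141, 0.0, 0.342]
contact_force: [-0.5, 0.2, 0.1]
opening: -0.003
grasp_force: 0.0
```

View pics/w2.png

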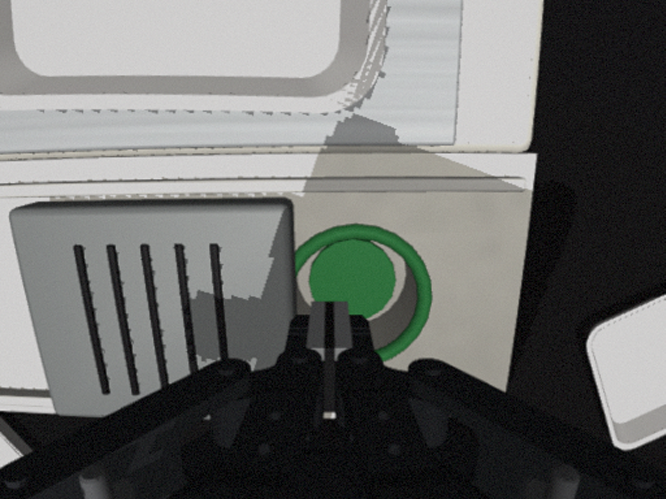

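The wrist view shows the guard pushed left (edge at x about 293) and the green well almost bare, with its ring at (362,290). I'll measure the guard and the green mouth here.

```bash
cat > m.py <<'E'
from h import *
f=grab_frame("wrist"); T=np.array(f["cam_to_world"]); im=f["pixels"]; z=f["z_map"].ravel()
v,u=np.mgrid[:384,:512]
p=cv2.undistortPoints(np.float64(np.c_[u.ravel(),v.ravel()]).reshape(-1,1,2),K(f),np.float64(f["dist"])).reshape(-1,2)
W=np.c_[p*z[:,None],z]@T[:3,:3].T+T[:3,3]
B=np.array([[.941,.337],[-.337,.941]]); G=np.array([582,51.6])
L=(W[:,:2]-G)@B.T
val=im.reshape(-1,3).max(1)
s=(z>0)&(abs(W[:,2]-82)<3)&(L[:,0]>5)&(L[:,0]<40)&(L[:,1]<20)&(val>70)
print("guard right edge by",np.percentile(L[s,1],[0.5,1,5]).round(1),"n",s.sum(), "z",np.median(W[s,2]).round(1))
hsv=cv2.cvtColor(im,cv2.COLOR_RGB2HSV); g=cv2.inRange(hsv,(45,100,50),(80,255,255)).ravel()>0
s=g&(abs(W[:,2]-60)<4)
q=L[s]; print("ring",s.sum(),q.min(0).round(1),q.max(0).round(1),np.median(W[s,2]).round(1))
A=np.c_[2*q,np.ones(len(q))]; c=np.linalg.lstsq(A,(q**2).sum(1),rcond=None)[0]
print("circle",c[:2].round(1),np.sqrt(c[2]+c[:2]@c[:2]).round(1),"world",(G+c[:2]@B).round(1))
s=g&(W[:,2]<50)&(W[:,2]>30); print("key z",s.sum(),np.median(W[s],axis=0).round(1),np.median(L[s],0).round(1))
print("tcp", ((r.sense()["eef_pos"][:2]-G)@B.T).round(1))
E
python3 m.py
```

```text
guard right edge by [-22.4 -22.2 -20.8] n 6306 z 82.4
ring 1901 [-25.3 -77.5] [ 33.1 -22.9] 62.9
circle [  3.2 -46.9] 27.7 world [600.8   8.5]
key z 2936 [601.9   8.7  40.4] [  4.4 -47.7]
tcp [ -0.4 -36. ]
```

```bash
python3 -m inch '[[0,0,0,0,-0.18,0,1],[0,0,0,0,-0.18,0,1],[0,0,0,0,0,0,1],[0,0,0,0,0,0,1]]'
python3 -m inch '[[0,0,0,0,0.4,0,1],[0,0,0,0.1,0.4,0,1],[0,0,0,0,0,0,1],[0,0,0,0,0,0,1]]'
python3 m.py
```

```text
clock: 4.38
eef_pos: [590.9, 26.3, 95.7]
tcp_rot: [-3.141, 0.0, 0.342]
contact_force: [1.2, 0.1, -0.0]
opening: -0.002
grasp_force: 0.0
clock: 4.72
eef_pos: [600.7, 7.0, 95.8]
tcp_rot: [3.141, -0.0, 0.34]
contact_force: [0.0, 1.3, 0.5]
opening: -0.003
grasp_force: 0.0
guard right edge by [-45.3 -14.4 -13.2] n 5190 z 82.4
ring 2326 [-20.1 -77.5] [ 33.3 -16.2] 62.9
circle [  3.  -46.7] 27.9 world [600.6   8.6]
key z 2598 [603.3  10.9  40.4] [  5.7 -46.1]
tcp [  2.3 -47.8]
```

The guard is now about 31 mm off centre, and the TCP is within 1 mm of the green well's centre. I'll go down and press.

```bash
python3 -m inch '[[0,0,0,0,0,0.5,1],[0,0,0,0,0,0.4,1],[0,0,0,0,0,0.2,1],[0,0,0,0,0,0,1],[0,0,0,0,0,0,1]]'
python3 -m inch '[[0,0,0,0,0,0.1,1],[0,0,0,0,0,0.1,1],[0,0,0,0,0,0,1],[0,0,0,0,0,0,1]]'
python3 -m inch '[[0,0,0,0,0,0.1,1],[0,0,0,0,0,0.06,1],[0,0,0,0,0,0,1],[0,0,0,0,0,0,1]]'
```

```text
clock: 5.18
eef_pos: [599.6, 8.1, 67.4]
tcp_rot: [-3.141, 0.002, 0.341]
contact_force: [-0.1, 0.3, 0.1]
opening: -0.001
grasp_force: 0.0
clock: 5.52
eef_pos: [600.1, 8.0, 63.3]
tcp_rot: [-3.142, 0.0, 0.341]
contact_force: [-1.1, -0.5, 0.4]
opening: -0.004
grasp_force: 0.0
clock: 5.85
eef_pos: [600.5, 7.9, 59.5]
tcp_rot: [3.141, -0.001, 0.341]
contact_force: [1.1, -0.7, 3.8]
opening: -0.004
grasp_force: 1.3
```

Contact with the key. I'll keep going to the stop and watch for a sharp force rise.

```bash
python3 -m inch '[[0,0,0,0,0,0.1,1],[0,0,0,0,0,0.08,1],[0,0,0,0,0,0,1]]'
```

```text
clock: 6.1
eef_pos: [600.6, 7.9, 55.9]
tcp_rot: [3.141, -0.001, 0.341]
contact_force: [-2.8, 1.1, 13.8]
opening: 0.003
grasp_force: 6.9
```

```bash
python3 -m inch '[[0,0,0,0,0,0.02,1],[0,0,0,0,0,0,1],[0,0,0,0,0,0,1],[0,0,0,0,0,0,1],[0,0,0,0,0,0,1],[0,0,0,0,0,0,1]]'
python3 -m inch '[[0,0,0,0,0,0,1],[0,0,0,0,0,0,1],[0,0,0,0,0,0,1],[0,0,0,0,0,0,1],[0,0,0,0,0,0,1],[0,0,0,0,0,0,1]]'
python3 -m inch '[[0,0,0,0,0,-0.4,1],[0,0,0,0,0,-0.6,1],[0,0,0,0,0,-1,1],[0,0,0,0,0,-1,1],[0,0,0,0,0,-1,1],[0,0,0,0,0,-1,1],[0,0,0,0,0,0,1],[0,0,0,0,0,0,1]]'
python3 m.py
python3 - <<'E'
from h import *
f=grab_frame("wrist");save(f,"w3.png",s=1.3)
E
```

```text
clock: 6.6
eef_pos: [600.6, 7.9, 55.8]
tcp_rot: [3.141, -0.001, 0.341]
contact_force: [-5.0, 0.0, 19.5]
opening: -0.004
grasp_force: 9.9
clock: 7.1
eef_pos: [600.6, 7.9, 55.8]
tcp_rot: [3.141, -0.001, 0.341]
contact_force: [-4.9, 0.0, 19.5]
opening: 0.003
grasp_force: 9.9
clock: 7.77
eef_pos: [600.7, 7.9, 180.4]
tcp_rot: [3.141, -0.002, 0.341]
contact_force: [0.0, -0.2, -0.8]
opening: -0.001
grasp_force: 0.0
guard right edge by [-14.4 -14.1 -13. ] n 2238 z 82.4
ring 1299 [-28.4 -77.2] [ 32.7 -15.9] 62.8
circle [  2.6 -46.6] 28.1 world [600.2   8.6]
key z 1571 [600.2   8.6  40.4] [  2.7 -46.5]
tcp [  2.1 -47.1]
```

View pics/w3.png

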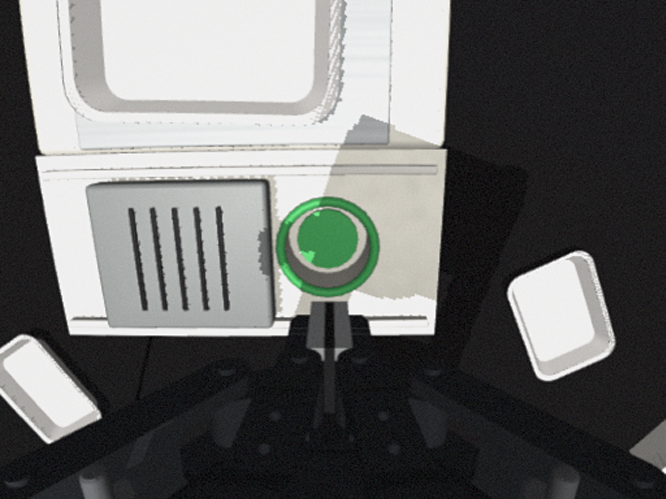

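The view shows the green well completely bare at (328,245), the key back up (top at 40.4 mm), the guard resting aside at (180,255), and the tool clear. Handing in.

```bash
python3 -c "from rig import r; print(r.sign_off())"
```

```text
the job is handed in; nothing more can be done
None
```

The job is handed in: the guard was pushed about 31 mm aside, the green key was held on its stop at 14–20 N for about a second and sprang back, and the arm is clear without having touched the red key, tray or pan.

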